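# Tip a block into a leaf drill jig and close the leaf

## Task

Load the drill jig by pushing only, with nothing pinched or lifted: tip the wooden block that stands on end on the jig over towards the hinged leaf so that it lies flat on the jig's bed, and push it fully home, flush against the rear fence and against the end stop. Then push the hinged leaf over and down until it lies flat on the block. Push the block only lightly, and leave the other things where they are.

Things in the scene. Friction and masses are not known exactly. Their poses are not given: they have to be found in the camera images.
- jig: Leaf drill jig, fixed to the counter: dark steel plate 125 x 256 x 12 mm on rubber feet, whose flat top (the bed) is 16 mm above the counter. Origin on the counter surface, z up. In its own axes the plate spans x -75 to +50 mm, y -142 to +114 mm; steel fence along the rear (+x), steel end stop and leaf hinge at the left (+y); front (-x) and right end (-y) are open.
- fence (a point): Top of the middle of the rear fence's face, which looks to the jig's -x: x = +30 mm, y = +11 mm in the jig's axes. The fence is 118 mm long, 14 mm thick and stands 20 mm above the bed.
- stop (a point): Top of the middle of the end stop's face, which looks to the jig's -y: x = 0, y = +70 mm in the jig's axes. The stop is 60 mm long, 12 mm thick and stands 20 mm above the bed; behind it two steel ears carry the hinge of the leaf.
- home (a point): Point on the bed where the centre of the block's underside lies when the block is fully home: x = 0, y = +15 mm, z = +16 mm in the jig's axes. Its axes are the jig's.
- leaf (a joint): Hinge of the aluminium leaf, rad. 0: level on a 35 mm thick block, reaching from the hinge to the jig's -y; pi/2: upright; more: leaning back away from the bed (starts at 1.7 to 2.0, travel ends at 2.1). Stiff (0.16 N m): the leaf stays where it is left and must be pushed all the way down.
- leaf_hinge (a point): Point on the hinge axis (along the jig's x; y = +93 mm, 55 mm above the counter) at the middle of the leaf's width. The leaf is 44 mm wide and 8 mm thick, centred on the axis. Two drill bushings, 17 mm across and 4 mm high, stand on its outer face 45 and 100 mm from the axis.
- leaf_lip (a point): Middle of the lower edge of the leaf's keeper lip, 138.5 mm from the hinge axis. The lip, 6 mm thick, reaches 14 mm from the leaf's inner face towards the bed; on closing it drops behind the free end of the block with 2.5 mm of play, so the leaf cannot close unless the block is home against the end stop.
- leaf_tab (a point): Centre of the rounded end (radius 13 mm) of the thumb tab at the free end of the leaf, on its outer face (upper face when closed), 147 mm from the hinge axis. The tab is 26 mm wide, 6 mm thick and ends 160 mm from the axis.
- block: Beech block 60 (own x) x 110 (y) x 35 mm (z), 0.14 to 0.28 kg; origin at the centre of one 60 x 110 mm face (z = 0). It starts standing on its 60 x 35 mm end (own y up) on the right part of the bed, the z = 0 face looking along the jig's +y, within 0.1 rad of square to the jig. Tipped towards the jig's +y it lies on that face, own z up.
- block_center (a point): Centre of the beech block (in all three directions).
- block_foot (a point): Middle of the edge about which the block tips (own x = 0, y = -55 mm, z = 0): bottom edge of its face towards the leaf while it stands, bottom edge of its right-hand end when it lies.
- blank: Bystander: another beech block, lying flat, 60 x 110 x 35 mm, right of the jig. Origin under its centre.
- done_1: Bystander: beech block lying flat, 60 x 110 x 35 mm, left of the jig, the farther of two. Origin under its centre.
- done_2: Bystander: beech block lying flat, 60 x 110 x 35 mm, left of the jig, the nearer of two. Origin under its centre.
- jar: Bystander: small open glass jar, 56 mm across, 50 mm high, right of the jig. Origin under its centre.
- loupe: Bystander: black loupe, 34 mm across, 27 mm high, right of the jig, behind the jar. Origin under its centre.
- brush: Bystander: flat brush lying in front of the jig, 24 x 194 x 16 mm. Origin under its centre, length along own y.
Not all that is in view belongs to the job. Leave any orange or white look-alike of the block alone.

How it is judged:
On the way:
1. the block has been tipped over and lies flat on the bed of the jig, with the leaf still open (angle between block's own z axis and vertical below 0.06 rad and z of block_center in the frame of jig between 0.0295 and 0.0375 m and value of joint leaf above 1.2 rad), for 0.2 s.
At the end, for the whole second after the job is handed in: The block lies flat on the bed with its centre within 3 mm of home across the jig (flush against the rear fence) and 3.5 mm along it (against the end stop), square to the jig within 0.05 rad; the leaf is closed on it (joint below 0.03 rad); all is at rest (angle between block's own z axis and vertical below 0.06 rad and z of block_center in the frame of jig between 0.0295 and 0.0375 m and x of block_center in the frame of jig between -0.003 and 0.003 m and y of block_center in the frame of jig between 0.0115 and 0.0185 m and angle between the x axis of block and the x axis of jig, either way round below 0.05 rad and value of joint leaf below 0.03 rad and linear speed of block below 0.01 m/s and velocity of joint leaf below 0.05 rad/s); the robot touches nothing.
It fails at once if the block was lifted: the edge about which it tips rose more than 10 mm off the bed (z of block_foot in the frame of jig above 0.026 m).
It fails at once if the block was pressed or pinched with more than 35 N (contact force between the fingers and block above 35 N).
It fails at once if a bystander was moved by more than 20 mm (distance of any of blank, done_1, done_2, jar, loupe, brush from where it was at the start of the episode above 0.02 m).
It also fails if it takes over 64 s, if anything falls off the work surface, if the arm or the gripper's body presses on something with over 40 N, if the wrist force passes 120 N, or if a joint passes its speed limit or range.

## Robot

A 6-joint arm with a two-finger parallel gripper is mounted at the origin on a cart in front of the work surface, level with it; the furniture and walls round the work are solid. World frame = base frame: x ahead of the robot, y to its left, z up, the work surface at z = 0. Lengths are in m, angles in rad, forces in N, time in s.
With the tool pointing down it reaches from about 0.325 to 0.9 m from the base axis. Payload 3.5 kg.
Tool frame: the origin (TCP) lies on the mounting face of the last link; the fingertips stand 173 mm ahead of it and the grasp point (between the pads) lies 155 mm ahead of it; z points along the fingers, y is the direction in which the jaws open and shut (so a half turn about z gives the same grasp; the last joint's range is limited). The gripper opens to 85 mm and grips with 20 to 120 N. Pads are 22 mm wide; open, the fingers measure 114 mm over their backs; the gripper's body (76 mm by 85 mm) begins 54 mm behind the grasp point. The pads swing forward as they close: fully open they stand 13 mm farther back than shut.
Start: joints at [1.066, 0.276, -0.026, 1.268, 0, 1.467], TCP at [0.244, 0.575, 0.405] pointing down, gripper open.
Joint ranges: [-3.12, 3.12], [-0.85, 1.88], [-1.08, 1.24], [-1.95, 2.15], [-1.57, 1.53], [-3.14, 3.14]. Speed limits (rad/s): [2.57, 2.57, 3.14, 3.14, 3.14, 3.14].

## Interface

Orientations are given as a unit quaternion [x, y, z, w].
In Python, from station import manip gives the robot as it stands.
- The arm moves only by the tool send_rows, never from a script. Its argument "motion" is a list that holds one entry, the list of rows, each a list of 5 numbers: the opening, from -1 (shut) to 1 (fully open), so that 0 is half open, then the shift along the tool's x, y, z in cm, then the turn about the tool's z in degrees. In form: [[[fingers, dx, dy, dz, roll], ...]]. A call has 1 to 5 rows; each row shifts and turns the pose as measured when the row begins, along the tool's axes as they then stand; what a row does not reach is not made up. A row lasts 1/8 s, in which the tool goes at most 62.5 mm and 10.7 degrees, less where a joint would pass 70% of its speed; a pose out of reach is approached as far as the arm can. A call with a gripper value outside its range is refused whole. The fingers move at their own pace and stop on an object; "force" is the grip in N (left out, the last holds). Time passes only in rows, so rows that do not move let the fingers close. It gives the time, the measured TCP pose, the force and the opening at its end, in the units of the state.
- manip.read_state(): the state, without advancing time (a new reading comes with each control period).
- manip.read_camera(name): name is "side" or "top" or "wrist"; returns a dict with "image" (480x640x3 uint8, red, green, blue), "K" (3x3 intrinsics, pixels), "cam_to_world" (4x4, takes a point from camera to world coordinates). Camera axes: x right, y down, z forward; pixel columns grow to the right and rows downward; lengths in m; the calibration is good to about 2 mm. A picture is of the moment at which its call begins. There is no depth.
- manip.close_job(): hands the job in, once; it reports no verdict.
Trained networks look in the newest picture that a camera, given by its name, has taken for a name from the list of things; names that differ only in an ending like _2 or _b are one class to them, and where a whole thing is asked for, a point or a joint stands for the part that bears it (a point fixed in the world has none). Each returns a list of dicts, best first, with "confidence" (0 to 1); they miss things now and then, are a little off and sometimes report something else, mostly with a low value. They report only what shows in the picture. A call takes as long as a camera call. They do not tell look-alikes from the thing itself.
- manip.cut_out(camera, thing): "pixels" (480x640 bool, what is visible of it) and "pixel" ([row, column] in pixels, amid what is visible of it).
The state is a dict: "time": time; "qpos": joint angles; "qvel": joint speeds; "joint_efforts": joint torques, N m; "ee_pos": TCP position; "ee_rot": TCP orientation; "contact_force": force on the tool from outside, world axes, zero at the start; "ft_torque": the same for the moment, N m; "width": finger opening in m.
Only numpy, scipy, OpenCV 4.12 (cv2) and the standard library are available. Lean on these libraries where they do the work, as an engineer would, in place of code of your own. Each camera call takes 0.05 s, during which the arm holds its last target. There are 200 camera calls.

## Working session

There is one attempt and no reset: what is moved stays moved. The work goes in short steps, Python scripts to look and compute and a tool call to move; the robot and the scene stay as the last step left them, time stands still between calls to the robot, and variables do not carry over. Pictures are saved under pics/ and viewed, about 8 in all and at most 12, crops included, and the job is handed in when it is done.

Besides the shell and the picture viewer there is one more tool, called after ">>>" in YAML: its name, and indented under it one key for each argument. send_rows: Moves the arm, as the interface text tells. Its arguments: {"type":"object","properties":{"motion":{"type":"array","items":{"type":"array","items":{"type":"array","items":{"type":"number"}}}},"force":{"type":"number"}},"required":["motion"]}

```bash
ls; mkdir -p pics
python3 - <<'E'
from station import manip
import cv2,numpy as np
s=manip.read_state(); print(s)
for c in ["side","top"]:
    r=manip.read_camera(c); cv2.imwrite(f"pics/{c}0.png",r["image"][:,:,::-1]); print(c,r["K"].tolist(),np.round(r["cam_to_world"],4).tolist())
    for t in ["jig","block","leaf","blank","jar","brush","done_1"]:
        print(t,[(np.round(d["confidence"],2),d["pixel"],int(d["pixels"].sum())) for d in manip.cut_out(c,t)][:4])
E
```

```text
pics
{'time': 0.0, 'qpos': array([ 1.06558942e+00,  2.77106740e-01, -2.78848294e-02,  1.26802419e+00,
       -3.56939414e-05,  1.46741609e+00]), 'qvel': array([ 0.00142403,  0.00127205, -0.00019562, -0.00218496,  0.00041417,
        0.00041866]), 'joint_efforts': array([ 9.29661328e-04, -4.45505762e+01,  2.95203871e+01,  1.63206132e-02,
       -8.01362535e-05, -6.68477007e-07]), 'ee_pos': array([0.24424184, 0.57485985, 0.40357374]), 'ee_rot': array([ 1.99564232e-01,  9.79884118e-01, -1.06407977e-03, -3.15464659e-04]), 'contact_force': array([-0.43552207,  0.227435  ,  0.15694765]), 'ft_torque': array([ 0.0130536 , -0.02928318, -0.0144191 ]), 'width': 0.08518484409459968}
side [[451.0310752742446, 0.0, 327.85116549163354], [0.0, 451.0310752742446, 237.71602483356136], [0.0, 0.0, 1.0]] [[0.9971, -0.031, 0.0696, 0.4454], [-0.0743, -0.5962, 0.7994, -0.9111], [0.0167, -0.8022, -0.5968, 0.6353], [0.0, 0.0, 0.0, 1.0]]
jig [(np.float64(0.81), [229.9, 349.0], 3536), (np.float64(0.22), [233.8, 287.9], 334)]
block [(np.float64(0.91), [238.7, 334.8], 1483), (np.float64(0.76), [258.7, 271.2], 170
[... 373 characters left out ...]
 [[456.13730741203153, 0.0, 320.1225438609597], [0.0, 456.13730741203153, 241.58317302461342], [0.0, 0.0, 1.0]] [[-0.0128, -0.9827, 0.1848, 0.3638], [-0.9995, 0.007, -0.0317, -0.1083], [0.0299, -0.1851, -0.9823, 1.0425], [0.0, 0.0, 0.0, 1.0]]
jig [(np.float64(0.96), [247.2, 281.5], 6447)]
block [(np.float64(0.69), [250.0, 334.3], 618), (np.float64(0.68), [310.7, 352.6], 579), (np.float64(0.68), [188.2, 340.5], 685)]
leaf [(np.float64(0.6), [227.1, 220.8], 1101)]
blank [(np.float64(0.68), [237.4, 466.9], 1380)]
jar [(np.float64(0.79), [258.5, 383.7], 519)]
brush [(np.float64(0.93), [294.2, 283.6], 594)]
done_1 [(np.float64(0.9), [209.0, 166.6], 1496), (np.float64(0.79), [236.0, 161.7], 1457)]
```

Run:
```python
import cv2
a=cv2.imread("pics/top0.png")[150:350,130:500]; cv2.imwrite("pics/t1.png",cv2.resize(a,None,fx=2.16,fy=2.16,interpolation=cv2.INTER_CUBIC))
a=cv2.imread("pics/side0.png")[130:430,220:460]; cv2.imwrite("pics/s1.png",cv2.resize(a,None,fx=2,fy=2,interpolation=cv2.INTER_CUBIC))
```

```text
(no output)
```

View pics/t1.png

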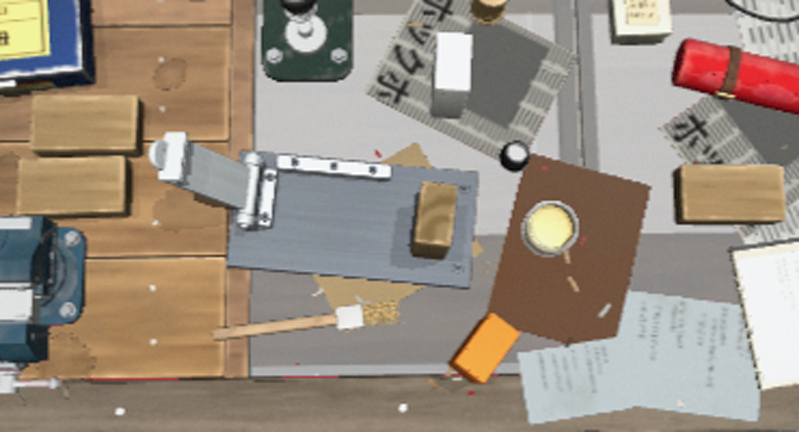

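View pics/s1.png

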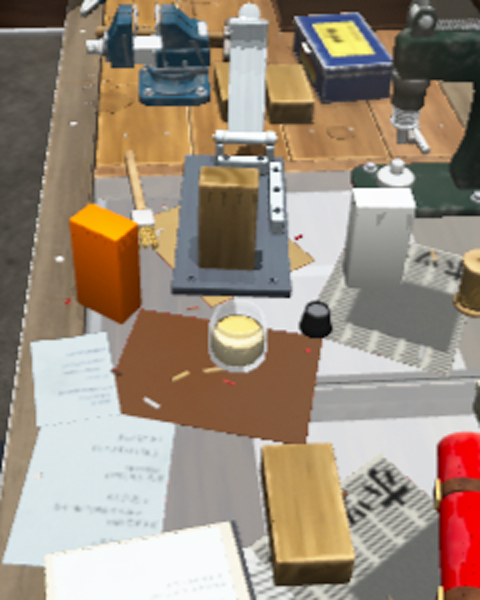

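Top crop: jig plate corners are about (240,152), (478,172), (470,288) and (228,266), the standing block's top is near (437,205), and the open leaf leans left towards (165,155). The jar and loupe stand just right of the block. The orange and white look-alikes are off the jig.

```bash
cat > h.py <<'E'
import numpy as np,cv2,json,os
from station import manip
from scipy.optimize import least_squares
def proj(r,P):
    T=np.linalg.inv(r["cam_to_world"]); p=np.c_[P,np.ones(len(P))]@T.T; q=p[:,:3]@r["K"].T
    return q[:,:2]/q[:,2:]
def unproj(r,uv,z):
    d=r["cam_to_world"][:3,:3]@np.linalg.inv(r["K"])@np.array([uv[0],uv[1],1]); o=r["cam_to_world"][:3,3]
    return o+d*(z-o[2])/d[2]
def Rz(a): return np.array([[np.cos(a),-np.sin(a),0],[np.sin(a),np.cos(a),0],[0,0,1]])
J=json.load(open("jig.json")) if os.path.exists("jig.json") else None
def j2w(p): return np.asarray(p)@Rz(J[2]).T+[J[0],J[1],0]
def w2j(p): return (np.asarray(p)-[J[0],J[1],0])@Rz(J[2])
def tip():
    from scipy.spatial.transform import Rotation as R
    s=manip.read_state(); r=R.from_quat(s["ee_rot"]).as_matrix()
    p=s["ee_pos"]+r[:,2]*0.173
    return s,r,p
E
python3 - <<'E'
from h import *
from scipy.spatial import ConvexHull
r=manip.read_camera("top"); rs=manip.read_camera("side")
c=np.array([(240,152),(478,172),(470,288),(228,266)])/2.16+[130,150]
P=np.array([(50,114,16),(50,-142,16),(-75,-142,16),(-75,114,16)])/1000
f=lambda v:(proj(r,P@Rz(v[2]).T+[v[0],v[1],0])-c).ravel()
s=least_squares(f,[.5,0,0]); print(s.x,s.fun.reshape(-1,2).round(1).tolist())
# refine with masks in both views: IoU of plate hull unsuitable; print side projection
v=s.x; print("side proj",proj(rs,P@Rz(v[2]).T+[v[0],v[1],0]).round(1).tolist(), "in s1 crop",((proj(rs,P@Rz(v[2]).T+[v[0],v[1],0])-[220,130])*2).round().tolist())
json.dump(v.tolist(),open("jig.json","w"))
import h; h.J=v
# block: standing; fit both masks
M={}
for n,cam in (("top",r),("side",rs)):
    exp=proj(cam,h.j2w([[0,-.09,.07]]))[0]
    ds=manip.cut_out(n,"block"); d=min(ds,key=lambda d:np.hypot(d["pixel"][1]-exp[0],d["pixel"][0]-exp[1])); M[n]=d["pixels"]; print(n,exp,d["pixel"],d["pixels"].sum())
B=np.array([(x,y,z) for x in(-.03,.03) for y in(-.0175,.0175) for z in(.016,.126)])
def hullmask(cam,P):
    m=np.zeros((480,640),np.uint8);S=16
    cv2.fillConvexPoly(m,(cv2.convexHull(proj(cam,P).astype(np.float32))*S).astype(np.int32),1,shift=4);return m>0
def cost(w):
    Q=h.j2w(B@Rz(w[2]).T+[w[0],w[1],0]); t=0
    for n,cam in(("top",r),("side",rs)):
        m=hullmask(cam,Q); t+=1-(m&M[n]).sum()/(m|M[n]).sum()
    return t
from scipy.optimize import differential_evolution as DE
o=DE(cost,[(-.04,.04),(-.13,-.03),(-.12,.12)],seed=0,maxiter=60); print("block in jig",o.x,o.fun)
tp,R_,p=tip(); print(h.w2j(p),p,np.degrees(np.arctan2(R_[1],R_[0])))
for n,q in dict(home=[0,.015,.016],hinge=[0,.093,.055],blk=[o.x[0],o.x[1],.126]).items(): print(n,h.j2w([q]).round(4))
for n in("leaf",):
  for cn,cam in(("top",r),("side",rs)): print(cn,[(d["confidence"],d["pixel"],d["pixels"].sum(),np.argwhere(d["pixels"]).min(0),np.argwhere(d["pixels"]).max(0)) for d in manip.cut_out(cn,"leaf")])
# leaf tab projections
for a in(1.7,1.8,1.9,2.0):
    q=h.j2w([[0,.093-.16*np.cos(a),.055+.16*np.sin(a)]]); print(a,proj(r,q).round(1),proj(rs,q).round(1), ((proj(r,q)-[130,150])*2.16).round(),((proj(rs,q)-[220,130])*2).round(),q)
E
```

```text
[ 0.54856455 -0.06886746 -0.0947397 ] [[-0.1, -0.5], [0.5, -0.2], [0.4, 0.1], [-0.9, 0.6]]
side proj [[360.4, 208.0], [365.0, 275.0], [304.8, 273.5], [311.0, 206.7]] in s1 crop [[281.0, 156.0], [290.0, 290.0], [170.0, 287.0], [182.0, 153.0]]
top [328.82873149 244.55774266] [250.2, 333.7] 590
side [341.71074109 238.57585423] [239.1, 333.9] 1477
block in jig [-0.01890198 -0.09409805 -0.04502669] 0.20382111383765822
[-0.36370133  0.61243382  0.23172324] [0.24442926 0.57522536 0.23172324] [156.97963098  66.979631    29.60736941]
home [[ 0.55   -0.0539  0.016 ]]
hinge [[0.5574 0.0237 0.055 ]]
blk [[ 0.5208 -0.1608  0.126 ]]
top [(0.74, [225.9, 222.3], np.int64(1095), array([211, 200]), array([247, 249])), (0.73, [253.4, 330.0], np.int64(656), array([234, 320]), array([271, 341])), (0.48, [245.4, 280.1], np.int64(6496), array([210, 199]), array([283, 351]))]
side [(0.67, [166.9, 344.4], np.int64(1219), array([132, 332]), array([201, 353]))]
1.7 [[223.2 221.3]] [[343.5 134.2]] [[201. 154.]] [[247.   8.]] [[0.55931232 0.04423816 0.21366637]]
1.8 [[215.  220.9]] [[343.4 132.5]] [[184. 153.]] [[247.   5.]] [[0.56080103 0.0599048  0.21081562]]
1.9 [[207.2 220.7]] [[343.3 131.6]] [[167. 153.]] [[247.   3.]] [[0.56225538 0.07520985 0.20640801]]
2.0 [[200.  220.8]] [[343.2 131.4]] [[151. 153.]] [[246.   3.]] [[0.56366084 0.09000039 0.20048759]]
```

>>> send_rows:
  motion:
    - [[-1,0,0,-2,-8.8],[-1,0,0,-2,-8.8],[-1,0,0,0,0]]

```text
time: 1.48
ee_pos: [0.2444, 0.5751, 0.445]
ee_rot: [0.043, 0.999, -0.001, -0.0]
contact_force: [-0.2, 0.4, -0.4]
width: 0.0319
```

```bash
cat >> h.py <<'E'
def to(*p):
    s,r,t=tip(); d=(j2w(p)-t)@r*100
    yaw=np.degrees(np.arctan2(r[1,1],r[0,1]))-90-np.degrees(J[2])
    print("t",round(float(s["time"]),2),"tip jig mm",(w2j(t)*1000).round(1),"move cm",d.round(2),"roll",round(yaw,1),"w",round(float(s["width"]),3),"F",s["contact_force"].round(1),"tilt",r[2,:2].round(3))
E
python3 - <<'E'
from h import *
to(-.019,-.150,.24)
r=manip.read_camera("top")
for n in("jar","loupe","blank","brush","done_1"):
    print(n,[(w2j(unproj(r,d["pixel"][::-1],.03))*1000).round() for d in manip.cut_out("top",n)])
E
```

```text
t 1.48 tip jig mm [-363.9  612.1  272. ] move cm [-33.88 -76.48   3.27] roll 0.5 w 0.032 F [-0.2  0.4 -0.4] tilt [ 0.001 -0.001]
jar [array([ -11., -219.,   30.]), array([-11.,  18.,  30.])]
loupe [array([  70., -179.,   30.])]
blank [array([  51., -412.,   30.])]
brush [array([-116.,   -0.,   30.])]
done_1 [array([ -7., 276.,  30.]), array([ 54., 285.,  30.]), array([ 22., 142.,  30.])]
```

>>> send_rows:
  motion:
    - [[-1,-2.4,-5.4,0,0],[-1,-2.4,-5.4,0,0],[-1,-2.4,-5.4,0,0],[-1,-2.4,-5.4,0,0],[-1,-2.4,-5.4,0,0]]

```text
time: 2.4
ee_pos: [0.3414, 0.2908, 0.4397]
ee_rot: [0.041, 0.999, -0.004, -0.002]
contact_force: [0.8, 0.6, -0.1]
width: 0.0002
```

>>> send_rows:
  motion:
    - [[-1,-2.4,-5.4,0,0],[-1,-2.4,-5.4,0,0],[-1,-2.4,-5.4,0,0],[-1,-2.4,-5.4,0,0],[-1,-2.4,-5.4,0,0]]

```text
time: 3.02
ee_pos: [0.4388, 0.0023, 0.4403]
ee_rot: [0.042, 0.999, -0.004, -0.001]
contact_force: [1.8, -0.1, -0.3]
width: 0.0002
```

```bash
python3 -c "
from h import *
to(-.019,-.150,.24)"
```

```text
t 3.02 tip jig mm [-116.3   59.1  267.3] move cm [ -9.53 -20.98   2.88] roll 0.6 w 0.0 F [ 1.8 -0.1 -0.3] tilt [ 0.002 -0.008]
```

>>> send_rows:
  motion:
    - [[-1,-2.4,-5.4,0,0],[-1,-2.4,-5.4,0,0],[-1,-2.4,-5.4,0,0],[-1,-1.9,-4.6,3,0.6],[-1,0,0,0,0]]

```text
time: 3.65
ee_pos: [0.5127, -0.2246, 0.4089]
ee_rot: [0.053, 0.999, -0.004, -0.001]
contact_force: [-0.3, 0.4, -0.4]
width: 0.0001
```

```bash
python3 -c "
from h import *
to(-.019,-.150,.112)"
```

```text
t 3.65 tip jig mm [ -21.1 -159.7  235.9] move cm [-0.22  1.07 12.38] roll -0.6 w 0.0 F [-0.3  0.4 -0.4] tilt [ 0.001 -0.007]
```

>>> send_rows:
  motion:
    - [[-1,-0.2,0.5,4.2,-0.6],[-1,0,0,4.2,0],[-1,0,0,4,0],[-1,0,0,0,0]]

```text
time: 4.15
ee_pos: [0.5149, -0.2185, 0.2837]
ee_rot: [0.048, 0.999, -0.003, -0.0]
contact_force: [0.1, -0.2, -0.2]
width: -0.0001
```

```bash
python3 -c "
from h import *
to(-.019,-.126,.112)
r=manip.read_camera('side'); cv2.imwrite('pics/s2.png',cv2.resize(r['image'][130:330,240:440,::-1],None,fx=3,fy=3,interpolation=cv2.INTER_CUBIC))"
```

```text
t 4.15 tip jig mm [ -19.3 -153.2  110.7] move cm [-0.03  2.72 -0.15] roll -0.1 w -0.0 F [ 0.1 -0.2 -0.2] tilt [-0.    -0.006]
```

View pics/s2.png

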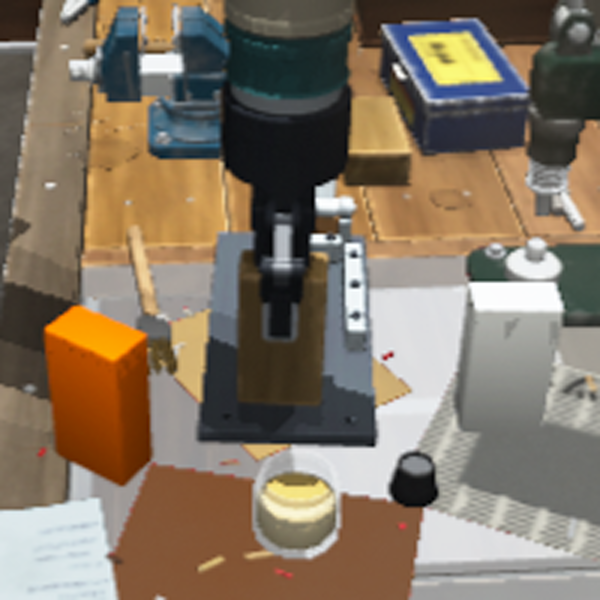

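The closed fingers are centred on the block's right face, at column 280 against block edges 238–322. Now I creep in.

>>> send_rows:
  motion:
    - [[-1,0,0.6,0,0],[-1,0,0.6,0,0],[-1,0,0.6,0,0],[-1,0,0.5,0,0],[-1,0,0.5,0,0]]

```text
time: 4.82
ee_pos: [0.5217, -0.1899, 0.293]
ee_rot: [0.048, 0.999, -0.006, 0.008]
contact_force: [0.1, -0.6, 0.1]
width: 0.0001
```

>>> send_rows:
  motion:
    - [[-1,0,0.5,0,0],[-1,0,0.5,0,0],[-1,0,0.5,0,0],[-1,0,0.5,0,0],[-1,0,0.5,0,0]]

```text
time: 5.45
ee_pos: [0.5259, -0.1655, 0.2974]
ee_rot: [0.048, 0.999, -0.01, 0.01]
contact_force: [-1.6, -0.7, 3.8]
width: -0.0002
```

```bash
python3 -c "
from h import *
to(-.019,-.090,.112)
r=manip.read_camera('side'); cv2.imwrite('pics/s3.png',cv2.resize(r['image'][130:330,240:440,::-1],None,fx=3,fy=3,interpolation=cv2.INTER_CUBIC))"
```

```text
t 5.45 tip jig mm [  -9.7 -101.7  124.5] move cm [0.96 1.2  1.2 ] roll -0.1 w -0.0 F [-1.6 -0.7  3.8] tilt [-0.022 -0.02 ]
```

View pics/s3.png

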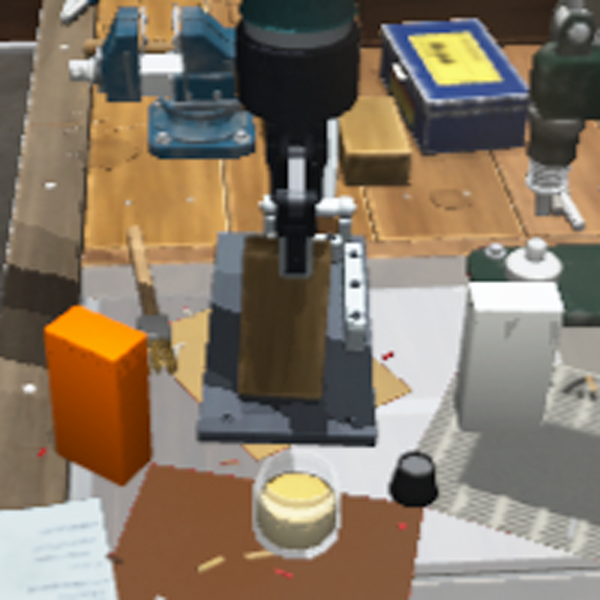

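The block is tilted and leaning away, with the finger near its top edge. The tool drifted up by 14 mm and sideways, so I check the joints before going on.

```bash
python3 -c "
from h import *
s,r,t=tip(); print(s['qpos'].round(3),s['qvel'].round(3),s['joint_efforts'].round(1),s['ft_torque']); to(-.019,-.095,.115)"
```

```text
[-0.419  0.218 -0.341  0.985 -0.011 -0.323] [-0.005  0.003 -0.002 -0.001 -0.005 -0.016] [ -0.1 -35.4  25.2  -0.6   0.1   0. ] [-0.05187573  0.2717554   0.02079009]
t 5.5 tip jig mm [  -9.7 -101.2  124.5] move cm [0.95 0.63 0.91] roll -0.1 w -0.001 F [-1.9 -0.1  5.6] tilt [-0.022 -0.019]
```

>>> send_rows:
  motion:
    - [[-1,0.4,0.3,0.4,0],[-1,0.4,0.3,0.4,0]]

```text
time: 5.75
ee_pos: [0.5229, -0.1605, 0.2969]
ee_rot: [0.048, 0.999, -0.014, 0.018]
contact_force: [-2.7, -1.7, 19.6]
width: 0.0002
```

```bash
python3 -c "
from h import *
s,r,t=tip(); print(s['qpos'].round(3),s['qvel'].round(3)); to(-.019,-.085,.112)"
```

```text
[-0.413  0.206 -0.358  0.964 -0.014 -0.317] [ 0.025 -0.05  -0.065 -0.085 -0.011  0.025]
t 5.75 tip jig mm [-10.5 -98.2 124.1] move cm [0.89 1.35 1.15] roll -0.1 w 0.0 F [-2.7 -1.7 19.6] tilt [-0.036 -0.026]
```

```bash
python3 -c "
from h import *
a=manip.read_camera('side')['image'][170:290,280:400,::-1]; b=manip.read_camera('top')['image'][190:310,240:400,::-1]
w=manip.read_camera('wrist')['image'][::2,::2,::-1]
f=lambda i:cv2.resize(i,None,fx=300/i.shape[0],fy=300/i.shape[0],interpolation=cv2.INTER_CUBIC)
im=np.zeros((600,800,3),np.uint8); 
A,B,W=f(a),f(b),f(w); im[:300,:300]=A; im[:300,300:300+B.shape[1]]=B; im[300:,:W.shape[1]]=W
cv2.imwrite('pics/c4.png',im)"
```

```text
(no output)
```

View pics/c4.png

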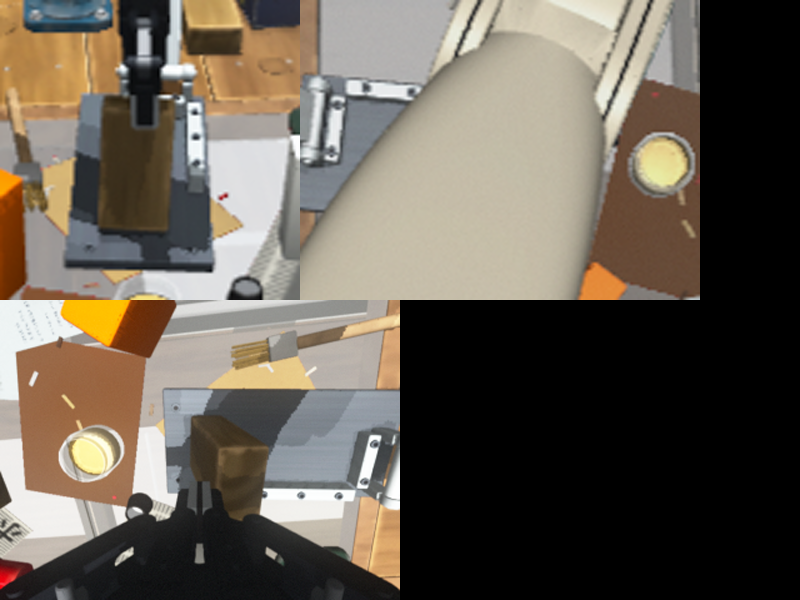

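```bash
python3 -c "
from h import *
r=manip.read_camera('side')
fx,fy=-.019,-.0766
for th in np.radians([0,5,10,15,20,25]):
    for fy in(-.0766,):
        P=[]
        for (a,b) in((-.035,0),(-.035,.11),(0,.11)):
            y=fy+a*np.cos(th)+b*np.sin(th); z=.016-a*np.sin(th)+b*np.cos(th); P.append((fx,y,z))
        print(np.degrees(th),proj(r,j2w(P)).round(1)[:,1], 'topback edge mm',(np.array(P[1])*1000).round())
d=[d for d in manip.cut_out('side','block')]
for e in d: print(e['confidence'],e['pixel'],np.argwhere(e['pixels']).min(0),np.argwhere(e['pixels']).max(0))
to(-.019,-.09,.112)
"
```

```text
0.0 [264.7 222.2 212.5] topback edge mm [ -19. -112.  126.]
5.0 [263.6 218.4 210.1] topback edge mm [ -19. -102.  129.]
10.0 [262.4 214.9 208.1] topback edge mm [-19. -92. 130.]
14.999999999999998 [261.1 211.8 206.5] topback edge mm [-19. -82. 131.]
20.0 [259.7 209.  205.3] topback edge mm [-19. -72. 131.]
25.0 [258.4 206.7 204.6] topback edge mm [-19. -62. 130.]
0.95 [259.4, 272.7] [232 255] [290 289]
0.83 [247.1, 409.7] [224 392] [273 426]
0.64 [251.8, 346.1] [167 306] [278 364]
t 6.0 tip jig mm [-10.6 -98.1 124.2] move cm [0.89 0.84 1.16] roll -0.1 w -0.0 F [-1.2 -1.6 18.4] tilt [-0.036 -0.026]
```

The block is tipped about 10°, and the finger tip is bearing on its top edge (Fz 18 N). I back off gently, go lower and retry.

>>> send_rows:
  motion:
    - [[-1,0,0,-0.4,0],[-1,0.2,-0.8,-0.2,0],[-1,0.2,-0.8,0,0],[-1,0.2,-1,0,0],[-1,0.2,-1,0,0]]

```text
time: 6.62
ee_pos: [0.5099, -0.1963, 0.3022]
ee_rot: [0.048, 0.999, -0.013, 0.016]
contact_force: [0.4, 0.1, -1.4]
width: -0.0001
```

```bash
python3 -c "
from h import *
s,r,t=tip(); print(s['qpos'].round(3)); to(-.019,-.15,.09)
for e in manip.cut_out('side','block') if manip.read_camera('side') else []: print(e['confidence'],e['pixel'],np.argwhere(e['pixels']).min(0),np.argwhere(e['pixels']).max(0))
"
```

```text
[-0.484  0.2   -0.352  0.978 -0.009 -0.388]
t 6.62 tip jig mm [ -20.6 -134.7  129.3] move cm [-0.03 -1.44  3.97] roll -0.1 w -0.0 F [ 0.4  0.1 -1.4] tilt [-0.034 -0.024]
0.93 [259.0, 271.5] [232 255] [290 289]
0.74 [241.6, 333.9] [210 318] [264 348]
0.65 [248.8, 348.7] [172 306] [278 364]
0.56 [246.1, 410.0] [224 390] [273 426]
```

>>> send_rows:
  motion:
    - [[-1,0,-1.2,0,0],[-1,0,0,2,0],[-1,0,0,2.4,0],[-1,0,0,0,0]]

```text
time: 7.22
ee_pos: [0.5106, -0.2126, 0.2584]
ee_rot: [0.049, 0.999, -0.014, 0.017]
contact_force: [-0.8, 0.6, -0.3]
width: 0.0
```

```bash
python3 -c "
from h import *
to(-.019,-.13,.085)"
```

```text
t 7.22 tip jig mm [ -18.1 -151.1   85.5] move cm [ 0.1   2.11 -0.  ] roll -0.2 w 0.0 F [-0.8  0.6 -0.3] tilt [-0.036 -0.026]
```

>>> send_rows:
  motion:
    - [[-1,0,0.6,0,0],[-1,0,0.6,0,0]]

```text
time: 7.48
ee_pos: [0.5125, -0.201, 0.2596]
ee_rot: [0.049, 0.999, -0.014, 0.018]
contact_force: [0.7, 0.3, -0.0]
width: -0.0001
```

```bash
python3 -c "
from h import *
to(-.019,-.12,.085)"
```

```text
t 7.47 tip jig mm [ -16.9 -139.5   86.8] move cm [0.23 1.95 0.12] roll -0.2 w -0.0 F [ 0.7  0.3 -0. ] tilt [-0.038 -0.026]
```

>>> send_rows:
  motion:
    - [[-1,0.15,0.6,0.15,0],[-1,0.1,0.6,0.1,0],[-1,0.1,0.5,0.1,0]]

```text
time: 7.85
ee_pos: [0.5133, -0.184, 0.2608]
ee_rot: [0.049, 0.998, -0.018, 0.023]
contact_force: [-2.3, -2.0, 8.5]
width: -0.0001
```

```bash
python3 -c "
from h import *
to(-.019,-.11,.085)"
```

```text
t 7.85 tip jig mm [ -16.1 -123.8   88. ] move cm [0.31 1.39 0.24] roll -0.2 w -0.0 F [-2.3 -2.   8.5] tilt [-0.047 -0.033]
```

>>> send_rows:
  motion:
    - [[-1,0.1,0.6,0.1,0],[-1,0.1,0.6,0.1,0]]

```text
time: 8.1
ee_pos: [0.5143, -0.1723, 0.2628]
ee_rot: [0.049, 0.998, -0.02, 0.026]
contact_force: [-1.3, -0.8, 6.1]
width: -0.0001
```

```bash
python3 -c "
from h import *
to(-.019,-.10,.085)
manip.read_camera('side')
for e in manip.cut_out('side','block'): print(e['confidence'],e['pixel'],np.argwhere(e['pixels']).min(0),np.argwhere(e['pixels']).max(0))"
```

```text
t 8.1 tip jig mm [ -15.1 -112.9   90.2] move cm [0.42 1.3  0.44] roll -0.2 w -0.0 F [-1.3 -0.8  6.1] tilt [-0.054 -0.038]
0.97 [244.8, 332.5] [210 319] [262 348]
0.9 [260.4, 270.9] [232 255] [291 289]
0.61 [244.8, 408.4] [224 390] [273 426]
```

Friction on the finger is high, so I follow the tipping arc with a slight rise to avoid the vertical load.

>>> send_rows:
  motion:
    - [[-1,0.1,0.6,-0.15,0],[-1,0.1,0.6,-0.12,0],[-1,0.1,0.6,-0.1,0]]

```text
time: 8.57
ee_pos: [0.5128, -0.1519, 0.2666]
ee_rot: [0.048, 0.998, -0.02, 0.026]
contact_force: [0.0, -0.6, 0.3]
width: 0.0001
```

```bash
python3 -c "
from h import *
to(-.019,-.09,.095)
manip.read_camera('side')
for e in manip.cut_out('side','block'): print(e['confidence'],e['pixel'],np.argwhere(e['pixels']).min(0),np.argwhere(e['pixels']).max(0))"
```

```text
t 8.57 tip jig mm [-18.3 -92.6  94. ] move cm [ 0.07  0.26 -0.12] roll -0.2 w 0.0 F [ 0.  -0.6  0.3] tilt [-0.055 -0.038]
0.83 [247.1, 408.7] [224 391] [273 426]
0.82 [238.2, 335.3] [205 318] [258 348]
0.72 [256.7, 347.4] [141 306] [278 364]
0.56 [258.8, 270.2] [232 254] [291 289]
```

Forces are nearly zero and the tilt is now near the balance angle (mask rows 205–258, about 17–20°). I continue.

>>> send_rows:
  motion:
    - [[-1,0.05,0.7,-0.05,0],[-1,0.05,0.7,-0.05,0],[-1,0.05,0.7,0,0],[-1,0,0,0,0],[-1,0,0,0,0]]

```text
time: 9.3
ee_pos: [0.5131, -0.1289, 0.266]
ee_rot: [0.048, 0.998, -0.02, 0.026]
contact_force: [-0.6, -0.6, 0.9]
width: 0.0002
```

```bash
python3 -c "
from h import *
to(-.019,-.09,.095)
r=manip.read_camera('side')
for e in manip.cut_out('side','block'): print(e['confidence'],e['pixel'],np.argwhere(e['pixels']).min(0),np.argwhere(e['pixels']).max(0))
a=r['image'][170:290,280:400,::-1];
w=manip.read_camera('wrist')['image'][:,:,::-1]
im=np.zeros((480,800,3),np.uint8); im[:360,:360]=cv2.resize(a,(360,360)); im[:330,360:]=cv2.resize(w,(440,330)); cv2.imwrite('pics/c5.png',im)"
```

```text
t 9.3 tip jig mm [-20.4 -69.6  93.4] move cm [-0.15 -2.05 -0.08] roll -0.1 w 0.0 F [-0.6 -0.6  0.9] tilt [-0.053 -0.037]
0.86 [246.1, 408.3] [223 391] [274 426]
0.72 [261.5, 270.7] [232 254] [290 289]
```

View pics/c5.png

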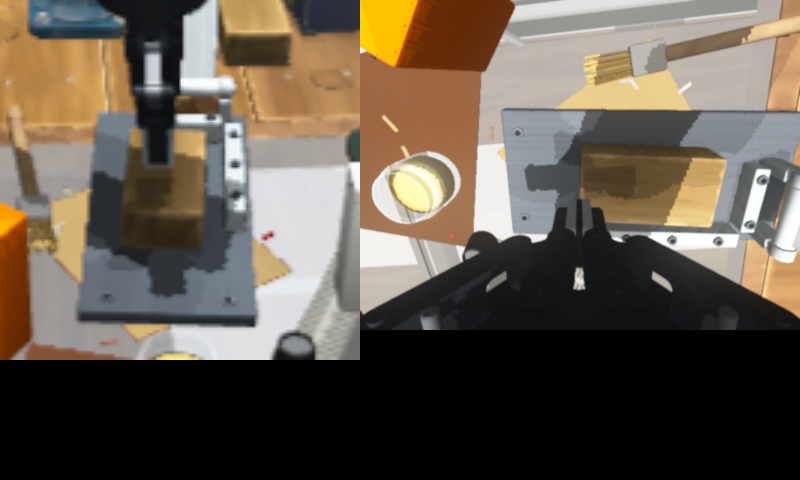

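The block lies flat on the bed in both views. I go behind its right end and fit its pose.

>>> send_rows:
  motion:
    - [[-1,0,-3,-0.8,0],[-1,0,-3,0,0],[-1,0,0,0,0]]

```text
time: 9.82
ee_pos: [0.5069, -0.19, 0.2765]
ee_rot: [0.048, 0.998, -0.02, 0.026]
contact_force: [-0.1, -0.0, -0.5]
width: 0.0003
```

```bash
cat >> h.py <<'E'
from scipy.optimize import differential_evolution as DE
def hullmask(cam,P):
    m=np.zeros((480,640),np.uint8)
    cv2.fillConvexPoly(m,(cv2.convexHull(proj(cam,P).astype(np.float32))*16).astype(np.int32),1,shift=4);return m>0
def fitblock(cams=("side","wrist","top")):
    M=[];c0=np.array([0,0,.034])
    for n in cams:
        r=manip.read_camera(n); e=proj(r,j2w([c0]))[0]
        ds=[d for d in manip.cut_out(n,"block") if np.hypot(d["pixel"][1]-e[0],d["pixel"][0]-e[1])<(120 if n=="wrist" else 35)]
        if ds: d=max(ds,key=lambda d:d["confidence"]); M.append((n,r,d["pixels"])); print(n,d["pixel"],round(float(d["confidence"]),2),e.round())
    B=np.array([(x,y,z) for x in(-.03,.03) for y in(-.055,.055) for z in(.016,.051)])
    def cost(w,v=0):
        Q=j2w(B@Rz(w[2]).T+[w[0],w[1],0]); t=0
        for n,r,k in M:
            m=hullmask(r,Q); i=1-(m&k).sum()/(m|k).sum(); t+=i
            if v: print(n,"1-iou",round(i,3))
        return t
    for sel in [M]+([[m] for m in M] if len(M)>1 else []):
        M_=M; M=sel
        o=DE(cost,[(-.045,.02),(-.05,.03),(-.15,.15)],seed=0,maxiter=50); print([m[0] for m in sel],"block x,y mm yaw",(o.x*[1000,1000,1]).round(3),round(o.fun,3)); M=M_
E
python3 -c "
from h import *
to(-.019,-.13,.04)
fitblock()"
```

```text
t 9.82 tip jig mm [ -20.8 -131.   103.9] move cm [0.17 0.34 6.38] roll -0.1 w 0.0 F [-0.1 -0.  -0.5] tilt [-0.054 -0.037]
side [241.2, 338.7] 0.82 [341. 228.]
wrist [261.6, 517.6] 0.73 [532. 286.]
top [249.4, 289.5] 0.73 [288. 244.]
['side', 'wrist', 'top'] block x,y mm yaw [-14.662 -15.347  -0.043] 0.844
['side'] block x,y mm yaw [-15.947 -14.18   -0.016] 0.369
['wrist'] block x,y mm yaw [-15.563 -18.072  -0.056] 0.056
['top'] block x,y mm yaw [-11.463  -7.219   0.106] 0.404
```

>>> send_rows:
  motion:
    - [[-1,0,0,3.2,0],[-1,0,0,3.2,0],[-1,0,0.5,0.4,0],[-1,0,0,0,0]]

```text
time: 10.62
ee_pos: [0.5116, -0.1831, 0.2079]
ee_rot: [0.044, 0.998, -0.02, 0.026]
contact_force: [0.2, -0.5, 0.6]
width: 0.0001
```

```bash
python3 -c "
from h import *
to(-.015,-.09,.034)"
```

```text
t 10.62 tip jig mm [ -16.5 -123.6   35.3] move cm [-0.17  3.36  0.01] roll 0.3 w 0.0 F [ 0.2 -0.5  0.6] tilt [-0.055 -0.037]
```

>>> send_rows:
  motion:
    - [[-1,0.05,0.9,0.05,0],[-1,0.05,0.9,0.05,0],[-1,0.05,0.9,0.05,0],[-1,0.05,0.7,0.05,0]]

```text
time: 11.12
ee_pos: [0.5143, -0.1472, 0.2077]
ee_rot: [0.044, 0.998, -0.021, 0.029]
contact_force: [-1.2, -0.6, -0.5]
width: 0.0003
```

```bash
python3 -c "
from h import *
to(-.015,-.06,.034)"
```

```text
t 11.12 tip jig mm [-16.2 -87.8  35.2] move cm [-0.13  2.78  0.02] roll 0.3 w 0.0 F [-1.2 -0.6 -0.5] tilt [-0.06  -0.038]
```

>>> send_rows:
  motion:
    - [[-1,0.05,0.6,0.05,0],[-1,0.05,0.6,0.05,0],[-1,0.05,0.6,0.05,0]]

```text
time: 11.5
ee_pos: [0.5151, -0.1285, 0.2061]
ee_rot: [0.044, 0.998, -0.022, 0.03]
contact_force: [-1.2, -1.9, 0.3]
width: -0.0003
```

```bash
python3 -c "
from h import *
to(-.015,-.06,.034)
fitblock(('wrist',))"
```

```text
t 11.5 tip jig mm [-16.9 -69.5  33.6] move cm [-0.2   0.95 -0.07] roll 0.3 w -0.0 F [-1.2 -1.9  0.3] tilt [-0.062 -0.041]
[] block x,y mm yaw [-43.932  -9.146   0.129] 0.0
```

>>> send_rows:
  motion:
    - [[-1,0,0.6,0,0],[-1,0,0.5,0,0]]

```text
time: 11.85
ee_pos: [0.5159, -0.117, 0.2053]
ee_rot: [0.044, 0.998, -0.022, 0.03]
contact_force: [-0.1, -1.9, 0.1]
width: -0.0004
```

```bash
python3 -c "
from h import *
to(-.016,-.05,.034)
fitblock(('side','wrist'))"
```

```text
t 11.85 tip jig mm [-17.3 -57.9  32.8] move cm [-0.15  0.78 -0.14] roll 0.3 w -0.0 F [-0.1 -1.9  0.1] tilt [-0.061 -0.04 ]
side [230.4, 340.9] 0.71 [341. 228.]
wrist [309.0, 516.4] 0.59 [449. 349.]
['side', 'wrist'] block x,y mm yaw [-1.5914e+01  1.5512e+01 -6.0000e-03] 0.779
['side'] block x,y mm yaw [-1.8103e+01  1.5775e+01  5.0000e-03] 0.587
['wrist'] block x,y mm yaw [-1.5342e+01  1.3300e+01 -2.0000e-03] 0.189
```

>>> send_rows:
  motion:
    - [[-1,0,0.3,0,0],[-1,0,0.3,0,0]]

```text
time: 12.3
ee_pos: [0.5165, -0.1115, 0.2051]
ee_rot: [0.044, 0.998, -0.023, 0.03]
contact_force: [-1.4, -5.8, 0.8]
width: 0.0
```

```bash
python3 -c "
from h import *
to(-.016,-.05,.034)"
```

```text
t 12.3 tip jig mm [-17.3 -52.7  32.6] move cm [-0.14  0.27 -0.14] roll 0.3 w 0.0 F [-1.4 -5.8  0.8] tilt [-0.061 -0.042]
```

>>> send_rows:
  motion:
    - [[-1,0,0.2,0,0],[-1,0,0,0,0]]

```text
time: 12.55
ee_pos: [0.5168, -0.1107, 0.2053]
ee_rot: [0.045, 0.998, -0.026, 0.029]
contact_force: [-0.9, -0.9, 0.5]
width: 0.0002
```

```bash
python3 -c "
from h import *
to(-.016,-.05,.034)"
```

```text
t 12.55 tip jig mm [-17.1 -53.1  32.8] move cm [-0.12  0.3  -0.13] roll 0.2 w 0.0 F [-0.9 -0.9  0.5] tilt [-0.061 -0.049]
```

>>> send_rows:
  motion:
    - [[-1,0,-1.5,0,0],[-1,0,0,-5.2,0],[-1,5.8,2,0,0],[-1,1,5.5,0,0],[-1,0,0,0,0]]

```text
time: 13.18
ee_pos: [0.4508, -0.044, 0.2514]
ee_rot: [0.046, 0.998, -0.023, 0.029]
contact_force: [-0.1, -1.1, -0.2]
width: 0.0003
```

```bash
python3 -c "
from h import *
to(-.08,.012,.034)
fitblock(('wrist',))"
```

```text
t 13.18 tip jig mm [-89.1   7.9  78.9] move cm [-0.64  0.61  4.51] roll 0.1 w 0.0 F [-0.1 -1.1 -0.2] tilt [-0.061 -0.044]
wrist [336.6, 369.1] 0.65 [308. 396.]
['wrist'] block x,y mm yaw [-1.5301e+01  1.8316e+01  1.1000e-02] 0.875
```

>>> send_rows:
  motion:
    - [[-1,0,0.2,2.2,0],[-1,0,0.2,2.2,0],[-1,-0.8,0,0,0],[-1,-0.8,0,0,0]]

```text
time: 13.78
ee_pos: [0.4747, -0.0506, 0.2091]
ee_rot: [0.05, 0.998, -0.025, 0.032]
contact_force: [-0.1, -0.3, -0.4]
width: -0.0001
```

```bash
python3 -c "
from h import *
to(-.045,.012,.034)"
```

```text
t 13.78 tip jig mm [-63.9   3.2  36.7] move cm [-1.87  0.91  0.35] roll -0.4 w -0.0 F [-0.1 -0.3 -0.4] tilt [-0.066 -0.046]
```

>>> send_rows:
  motion:
    - [[-1,0,0.7,0.1,0],[-1,-0.5,0.3,0.1,0],[-1,-0.5,0.05,0.1,0]]

```text
time: 14.15
ee_pos: [0.4882, -0.0416, 0.208]
ee_rot: [0.05, 0.998, -0.025, 0.033]
contact_force: [-0.7, -0.7, 0.7]
width: 0.0002
```

```bash
python3 -c "
from h import *
to(-.045,.012,.034)"
```

```text
t 14.15 tip jig mm [-51.   13.2  35.6] move cm [-0.58 -0.11  0.21] roll -0.4 w 0.0 F [-0.7 -0.7  0.7] tilt [-0.068 -0.047]
```

>>> send_rows:
  motion:
    - [[-1,-0.4,0.05,0.1,0],[-1,-0.4,0.05,0.1,0]]

```text
time: 14.4
ee_pos: [0.4964, -0.0412, 0.2064]
ee_rot: [0.05, 0.998, -0.025, 0.032]
contact_force: [-1.8, -0.3, 0.2]
width: 0.0002
```

```bash
python3 -c "
from h import *
to(-.041,.012,.034)"
```

```text
t 14.4 tip jig mm [-43.   14.3  34. ] move cm [-0.2  -0.23  0.03] roll -0.4 w 0.0 F [-1.8 -0.3  0.2] tilt [-0.067 -0.048]
```

>>> send_rows:
  motion:
    - [[-1,-0.3,0,0,0],[-1,-0.3,0,0,0]]

```text
time: 14.65
ee_pos: [0.5012, -0.0415, 0.2062]
ee_rot: [0.05, 0.998, -0.025, 0.03]
contact_force: [-8.5, 0.6, 6.0]
width: 0.0001
```

```bash
python3 -c "
from h import *
to(-.041,.012,.034)"
```

```text
t 14.65 tip jig mm [-38.9  14.4  33.7] move cm [ 0.2  -0.25 -0.03] roll -0.4 w 0.0 F [-8.5  0.6  6. ] tilt [-0.062 -0.048]
```

>>> send_rows:
  motion:
    - [[-1,-0.3,0,0,0],[-1,-0.3,0,0,0]]

```text
time: 14.9
ee_pos: [0.5033, -0.0415, 0.2051]
ee_rot: [0.05, 0.998, -0.025, 0.024]
contact_force: [-6.9, 0.2, 4.6]
width: 0.0002
```

```bash
python3 -c "
from h import *
to(-.041,.012,.034); fitblock(('side','top','wrist'))"
```

```text
t 14.9 tip jig mm [-39.   14.6  32.5] move cm [ 0.19 -0.27 -0.14] roll -0.4 w 0.0 F [-6.9  0.2  4.6] tilt [-0.05  -0.048]
side [224.9, 343.4] 0.86 [341. 228.]
top [240.3, 300.1] 0.83 [288. 244.]
wrist [327.1, 357.9] 0.74 [287. 384.]
['side', 'top', 'wrist'] block x,y mm yaw [1.3080e+00 1.6581e+01 1.0000e-02] 1.675
['side'] block x,y mm yaw [ 2.3670e+00  2.0727e+01 -1.1000e-02] 0.075
['top'] block x,y mm yaw [ 11.568 -31.528   0.096] 0.741
['wrist'] block x,y mm yaw [ 1.799 16.182 -0.037] 0.849
```

The block is home: it is held by the stop and fence at 6–8 N. Next I move behind the leaf.

>>> send_rows:
  motion:
    - [[-1,1.2,0,0,0],[-1,0,0,-6,0],[-1,0,0,-6,0],[-1,0,0,-6,0],[-1,0,0,-5,0]]

```text
time: 15.82
ee_pos: [0.4776, -0.0278, 0.4355]
ee_rot: [0.05, 0.998, -0.023, 0.021]
contact_force: [0.8, -0.3, -0.3]
width: -0.0002
```

```bash
python3 -c "
from h import *
to(-.0,.215,.255); fitblock(('side','wrist'))
for a in (1.7,1.8,1.9,2.0,2.1):pass
r=manip.read_camera('side'); d=manip.cut_out('side','leaf'); print([(e['confidence'],np.argwhere(e['pixels']).min(0),np.argwhere(e['pixels']).max(0)) for e in d])"
```

```text
t 15.82 tip jig mm [-66.8  26.4 262.8] move cm [-6.56 18.91  0.23] roll -0.4 w -0.0 F [ 0.8 -0.3 -0.3] tilt [-0.045 -0.045]
side [226.3, 342.9] 0.83 [341. 228.]
wrist [250.3, 321.3] 0.6 [304. 250.]
['side', 'wrist'] block x,y mm yaw [ 6.760e-01  1.643e+01 -2.000e-03] 0.11
['side'] block x,y mm yaw [ 6.5000e-01  1.6322e+01 -2.0000e-03] 0.052
['wrist'] block x,y mm yaw [1.1620e+00 1.6065e+01 9.0000e-03] 0.047
[(0.79, array([132, 332]), array([202, 353]))]
```

>>> send_rows:
  motion:
    - [[-1,-2,5.7,-0.2,0],[-1,-2,5.7,-0.2,0],[-1,-2,5.7,-0.2,0],[-1,-0.6,1.8,0,0],[-1,0,0,0,0]]

```text
time: 16.75
ee_pos: [0.5622, 0.1566, 0.4194]
ee_rot: [0.052, 0.998, -0.025, 0.01]
contact_force: [-0.7, 0.5, 0.3]
width: -0.0
```

```bash
python3 -c "
from h import *
to(-.0,.205,.185)
r=manip.read_camera('top'); d=manip.cut_out('top','leaf'); print([(e['confidence'],np.argwhere(e['pixels']).min(0),np.argwhere(e['pixels']).max(0)) for e in d])
a=r['image'][180:300,170:330,::-1]; b=manip.read_camera('side')['image'][100:220,290:410,::-1]
cv2.imwrite('pics/c6.png',np.hstack([cv2.resize(a,(440,330)),cv2.resize(b,(330,330))]))"
```

```text
t 16.75 tip jig mm [ -3.9 217.2 246.7] move cm [-0.27 -0.92  6.23] roll -0.6 w -0.0 F [-0.7  0.5  0.3] tilt [-0.022 -0.049]
[(0.6, array([211, 198]), array([248, 249]))]
```

View pics/c6.png

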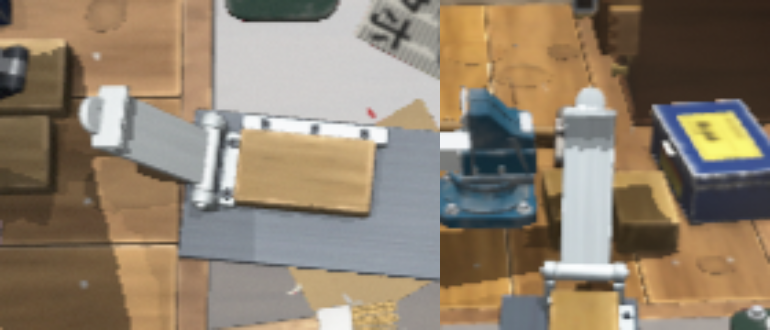

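The block sits flush in both views and the leaf is clear, with the gripper at its outer side. I descend and push the leaf towards -y.

>>> send_rows:
  motion:
    - [[-1,-0.2,0,3,0],[-1,-0.2,0,2.9,0],[-1,0,-0.8,0,0],[-1,0,-0.8,0,0],[-1,0,-0.8,0,0]]

```text
time: 17.52
ee_pos: [0.563, 0.1205, 0.3661]
ee_rot: [0.058, 0.998, -0.025, 0.013]
contact_force: [0.7, 0.0, 0.5]
width: 0.0003
```

```bash
python3 -c "
from h import *
to(-.0,.16,.19)"
```

```text
t 17.52 tip jig mm [  1.3 181.3 193.4] move cm [ 0.1  -2.12  0.44] roll -1.2 w 0.0 F [0.7 0.  0.5] tilt [-0.029 -0.049]
```

>>> send_rows:
  motion:
    - [[-1,0,-1,0,0],[-1,0,-1,0,0],[-1,0,-1,-0.1,0],[-1,0,-1,-0.1,0],[-1,0,-1,-0.1,0]]

```text
time: 18.15
ee_pos: [0.5576, 0.0695, 0.379]
ee_rot: [0.057, 0.998, -0.021, 0.017]
contact_force: [-0.4, 1.4, 2.4]
width: -0.0004
```

```bash
python3 -c "
from h import *
to(-.0,.10,.20)"
```

```text
t 18.15 tip jig mm [  2.2 131.6 206.2] move cm [ 0.19 -3.14  0.74] roll -1.1 w -0.0 F [-0.4  1.4  2.4] tilt [-0.037 -0.039]
```

>>> send_rows:
  motion:
    - [[-1,0,-1,-0.1,0],[-1,0,-1,-0.1,0],[-1,0,-1,0,0],[-1,0,-1,0,0]]

```text
time: 18.65
ee_pos: [0.5528, 0.0266, 0.3818]
ee_rot: [0.057, 0.998, -0.021, 0.017]
contact_force: [0.5, 1.2, -0.8]
width: 0.0001
```

```bash
python3 -c "
from h import *
to(-.0,.07,.20)"
```

```text
t 18.65 tip jig mm [  1.5  88.4 209.1] move cm [ 0.15 -1.81  0.97] roll -1.2 w 0.0 F [ 0.5  1.2 -0.8] tilt [-0.037 -0.04 ]
```

>>> send_rows:
  motion:
    - [[-1,0.05,-0.9,1.1,0],[-1,0.05,-1,0.9,0],[-1,0.05,-1.2,0.6,0],[-1,0,-1.2,0.6,0]]

```text
time: 19.15
ee_pos: [0.5481, -0.0239, 0.3654]
ee_rot: [0.059, 0.998, -0.03, 0.023]
contact_force: [-0.1, 1.2, -0.9]
width: 0.0006
```

```bash
python3 -c "
from h import *
to(-.0,.005,.157)
r=manip.read_camera('side'); d=manip.cut_out('side','leaf'); print([(e['confidence'],np.argwhere(e['pixels']).min(0),np.argwhere(e['pixels']).max(0)) for e in d])
b=r['image'][90:240,270:420,::-1]; w=manip.read_camera('wrist')['image'][:,:,::-1]
cv2.imwrite('pics/c7.png',np.hstack([cv2.resize(b,(330,330)),cv2.resize(w,(440,330))]))"
```

```text
t 19.15 tip jig mm [  3.8  34.6 192.9] move cm [ 0.49 -2.76  3.74] roll -1.4 w 0.001 F [-0.1  1.2 -0.9] tilt [-0.05  -0.057]
[(0.8, array([158, 332]), array([201, 353]))]
```

View pics/c7.png

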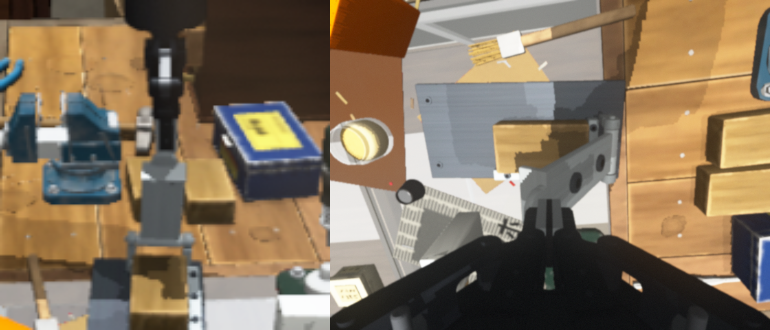

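The leaf is past upright and leaning over the block (about 63°). I continue on the arc, going deeper.

>>> send_rows:
  motion:
    - [[-1,0.1,-0.5,1.3,0],[-1,0.1,-0.8,1.3,0],[-1,0.1,-0.8,1.2,0],[-1,0.1,-0.8,1.1,0]]

```text
time: 19.8
ee_pos: [0.5423, -0.0558, 0.3126]
ee_rot: [0.058, 0.998, -0.03, 0.022]
contact_force: [1.4, 0.4, 1.4]
width: 0.0
```

```bash
python3 -c "
from h import *
to(-.0,-.02,.128)"
```

```text
t 19.8 tip jig mm [  0.4   2.4 140.1] move cm [ 0.05 -2.16  1.34] roll -1.3 w 0.0 F [1.4 0.4 1.4] tilt [-0.047 -0.057]
```

>>> send_rows:
  motion:
    - [[-1,0,-1,1,0],[-1,0,-1,1.2,0],[-1,0,-0.8,1.3,0],[-1,0,-0.3,1.2,0]]

```text
time: 20.3
ee_pos: [0.5398, -0.0924, 0.2638]
ee_rot: [0.059, 0.998, -0.03, 0.021]
contact_force: [-0.4, 0.4, 0.9]
width: 0.0001
```

```bash
python3 -c "
from h import *
to(-.0,-.04,.059)"
```

```text
t 20.3 tip jig mm [  1.1 -34.3  91.3] move cm [ 0.24 -0.39  3.25] roll -1.4 w 0.0 F [-0.4  0.4  0.9] tilt [-0.045 -0.057]
```

>>> send_rows:
  motion:
    - [[-1,0,-0.2,0.9,0],[-1,0,-0.2,0.9,0],[-1,0,0,0.8,0]]

```text
time: 20.68
ee_pos: [0.5402, -0.0985, 0.2359]
ee_rot: [0.059, 0.998, -0.03, 0.021]
contact_force: [-1.7, 0.7, 1.0]
width: 0.0002
```

```bash
python3 -c "
from h import *
to(-.0,-.04,.059)"
```

```text
t 20.68 tip jig mm [  2.  -40.3  63.3] move cm [0.22 0.05 0.42] roll -1.4 w 0.0 F [-1.7  0.7  1. ] tilt [-0.045 -0.057]
```

>>> send_rows:
  motion:
    - [[-1,0,0,0.5,0],[-1,0,0,0.4,0],[-1,0,0,0.3,0]]

```text
time: 21.05
ee_pos: [0.5406, -0.0984, 0.2321]
ee_rot: [0.058, 0.998, -0.03, 0.02]
contact_force: [-7.5, 2.2, 17.2]
width: 0.0
```

```bash
python3 -c "
from h import *
to(-.0,-.04,.059)"
```

```text
t 21.05 tip jig mm [  2.1 -40.4  59.5] move cm [0.21 0.04 0.04] roll -1.3 w 0.0 F [-7.5  2.2 17.2] tilt [-0.043 -0.058]
```

>>> send_rows:
  motion:
    - [[-1,0,0,0.5,0],[-1,0,0,0.4,0],[-1,0,0,0,0]]

```text
time: 21.42
ee_pos: [0.541, -0.0981, 0.2336]
ee_rot: [0.057, 0.998, -0.031, 0.021]
contact_force: [0.4, 0.2, -1.1]
width: -0.0001
```

>>> send_rows:
  motion:
    - [[-1,0,0,-1,0],[-1,0,0,-3,0],[-1,0,-4,-3,0],[-1,0,-5,-4,0],[-1,0,-5,-3,0]]

```text
time: 22.05
ee_pos: [0.5194, -0.2267, 0.3822]
ee_rot: [0.053, 0.998, -0.03, 0.018]
contact_force: [-0.3, 0.5, 0.9]
width: 0.0002
```

>>> send_rows:
  motion:
    - [[-1,0,-5,0,0],[-1,0,-5,0,0],[-1,0,0,0,0]]

```text
time: 22.42
ee_pos: [0.5093, -0.3328, 0.3936]
ee_rot: [0.055, 0.998, -0.033, 0.022]
contact_force: [0.0, 0.3, -0.1]
width: 0.0002
```

```bash
python3 -c "
from h import *
to(-.0,-.04,.059)
r=manip.read_camera('side'); q=manip.read_camera('top')
for n,c in(('side',r),('top',q)):
  d=manip.cut_out(n,'leaf'); print(n,[(e['confidence'],e['pixel'],np.argwhere(e['pixels']).min(0),np.argwhere(e['pixels']).max(0)) for e in d])
  for a in(0,.03,.06,.1): print(a,'tab end/lip',proj(c,j2w([[0,.093-.16*np.cos(a),.059+.16*np.sin(a)]])).round(1))
b=r['image'][170:290,280:400,::-1]; w=q['image'][190:310,210:370,::-1]
cv2.imwrite('pics/c8.png',np.hstack([cv2.resize(b,(330,330),interpolation=2),cv2.resize(w,(440,330),interpolation=2)]))"
```

```text
t 22.43 tip jig mm [  -5.9 -277.5  221.2] move cm [ 0.5  24.74 14.67] roll -0.9 w 0.0 F [ 0.   0.3 -0.1] tilt [-0.048 -0.063]
side [(0.62, [226.4, 348.4], array([207, 331]), array([239, 352]))]
0 tab end/lip [[341.5 236.3]]
0.03 tab end/lip [[341.6 234.5]]
0.06 tab end/lip [[341.6 232.6]]
0.1 tab end/lip [[341.7 230. ]]
top [(0.58, [240.0, 276.5], array([226, 241]), array([254, 317])), (0.58, [251.3, 295.6], array([219, 235]), array([283, 352]))]
0 tab end/lip [[318.1 244.6]]
0.03 tab end/lip [[318.2 244.2]]
0.06 tab end/lip [[318.1 243.8]]
0.1 tab end/lip [[318.  243.2]]
```

View pics/c8.png

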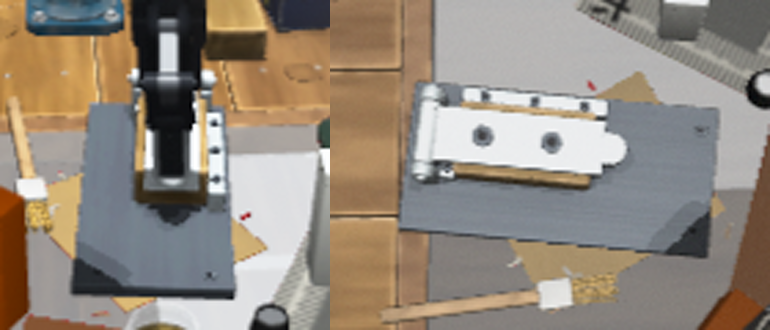

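The leaf lies flat over the block. Its tab end in the side view matches the 0 rad prediction, the lip has dropped behind the block's end, and the robot is clear. I hand the job in.

```bash
python3 -c "
from station import manip
print(manip.close_job())"
```

```text
the job is handed in; nothing more can be done
None
```

The jig is loaded and handed in at about 22.5 s of the 64 s limit. The block is home and the leaf is closed on it. No verdict was reported.

**What I did:** With the gripper shut, I tipped the block over towards the leaf and pushed it against the end stop, then against the rear fence. I then pushed the leaf over and pressed it down.

**Final checks:**
- **Block:** before the leaf was closed, the pose fit gave about (+0.7, +16.3) mm in the jig's axes against home at (0, +15). It was square to within 0.01 rad. I did not measure it again after closing.
- **Leaf:** pressing met 17 N with the fingertip 59.5 mm above the counter; 59 mm is the height of a level leaf. The last pictures show it flat on the block with the lip behind the block's free end.
- **Robot and bystanders:** the robot was clear of everything at hand-in. The bystanders in the last views looked undisturbed, though I did not measure their positions again.

**What went wrong on the way:**
- **First tipping attempt:** the finger bore on the block's top edge at a wrist reading of about 19–20 N, under the 35 N limit. I backed off and the block rocked upright again. The second try, lower and following the tipping arc, worked.
- **Tool drift:** the tool drifted up and tilted by a few hundredths of a radian over the short moves, which I corrected as I went.
- **Poor pose fits:** several block fits taken while the arm hid the block were wrong, so I ignored them.

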